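# Trim the guarded laser driver

### The job

On the laser driver, swing the amber flip guard up by its red bar until its folding side stay locks and props it open, then turn the black knob beneath so that its white pointer points at the green mark on the dial and let go of it. Then push the red pin at the stay's knee down to break the stay and leave the guard fully shut over the knob, with the pointer still on the mark and the other things on the table where they were.

Things in the scene. Friction and masses are not known exactly. Their poses are not given: they have to be found in the camera images.
- driver: Grey laser driver fixed to the table, a box 260 (x) x 140 (y) x 90 mm high with a blue front. Its origin lies on the table straight below the middle of the guard's hinge axis; its front (local -x) faces the robot. The box spans local x -150 to +110 mm, y -70 to +70 mm. Knob axis at local (-95, 0) mm. All local directions below are the driver's.
- guard_hinge (a point): Middle of the guard's hinge axis, which runs along local y, 137 mm above the table at the far end of the guard. Two aluminium hinge blocks carry it.
- guard_bar (a point): Middle of the red round bar (12 mm thick, along local y, 86 mm free between its brackets) at the guard's front, 155 mm from the hinge axis, 137 mm above the table when shut. A 37 mm gap parts it from the amber plate's edge; 47 mm below lies the driver's top. Pinch it from above, fingers closing along local x; it turns within a light pinch (20 N) as the guard swings, so the hand need not turn.
- guard (a joint): Guard angle in rad: 0 shut (level), growing as it swings up and back, to at most about 1.47 (nearly upright) where the stay is straight. Unless the stay is locked, the guard sinks shut by itself in a few seconds (damped hinge). Lifted to 1.45 or more and let go, the stay snaps past centre and holds it.
- stay_knee (a joint): Knee of the folding side stay (two 87 mm steel links on the driver's local +y side), rad: 0 folded (guard shut), 2.17 links in line, 2.37 past centre against its stop, which is locked. A light spring pushes it towards locked.
- knee_pin (a point): Point on the red pin (14 mm thick, along local y 76 to 136 mm) at the stay's knee; this point is at local y 120 mm. Stay locked: 150 mm above the table, local x -75 mm. Pushed down from above with closed fingers (under 5 N) the knee breaks and the pin sinks in an arc; past 75 mm above the table the guard sinks shut by itself, the pin ending 52 mm above the table at local x -48 mm.
- trim_grip (a point): Grip point of the black knob, on its vertical axis, 119 mm above the table. The grip is an upright bar 46 mm long, 13 mm thick, from 98 to 128 mm above the table, on a 56 mm disc whose top is at 97.5 mm. The point's local x axis lies along the bar, and its -x end is the pointer end (white line). It is covered by the guard when shut.
- trim (a joint): Knob angle in rad, growing clockwise from above; at 0.8 the pointer points to the driver's local -x (to the robot). Stays where left.
- trim_pointer (a point): Where the knob's white pointer points, 30 mm from the knob axis.
- mark_tip (a point): Inner tip of the green mark (13 x 7 mm) on the white dial, 30 mm from the knob axis.
- mark (a joint): Angle of the green mark about the knob axis in rad, in the same measure as the knob's: the pointer is on the mark when both are equal. Fixed during the job.
- jar_mid (a point): Bystander, not to be moved: small amber glass jar with black lid, 48 mm wide, 60 mm tall. The point is near its middle.
- post_mid (a point): Bystander, not to be moved: steel optical post on a 44 mm foot, 80 mm tall. The point is near its middle.
- hexkey_mid (a point): Bystander, not to be moved: yellow-handled screwdriver, 160 mm long, lying down. The point is near its middle.
- mirror_mid (a point): Bystander, not to be moved: black mirror mount, 45 mm wide and 46 mm tall, standing on the driver's top behind the guard. The point is near its middle.
- goggles_mid (a point): Bystander, not to be moved: laser goggles with green lenses, 140 mm wide, arms to local +x. The point is near its middle.
- sensor_mid (a point): Bystander, not to be moved: aluminium sensor puck, 64 mm across, 20 mm tall. The point is near its middle.

How it is judged:
By the outcome, as a careful person would: the job done as asked, in the order asked, and still so for the second after the job is handed in, with the robot touching nothing.
It also fails if it takes over 61 s, if anything falls off the work surface, if the arm or the gripper's body presses on something with over 40 N, if the wrist force passes 120 N, or if a joint passes its speed limit or range.

### The arm

A 6-joint arm with a two-finger parallel gripper is mounted at the origin on the work surface. World frame = base frame: x ahead of the robot, y to its left, z up, the work surface at z = 0. Lengths are in m, angles in rad, forces in N, time in s.
With the tool pointing down it reaches from about 0.3 to 0.75 m from the base axis. Payload 8.5 kg.
Tool frame: the origin (TCP) lies on the centre line of the jaws, within the pads' length; the fingertips stand ctrl.tip_reach ahead of it and the grasp point (between the pads) is the TCP (ctrl.tip_reach is the distance from the TCP to the fingertips, in m); x points along the fingers, z is the direction in which the jaws open and shut, and the axes are right-handed (so a half turn about x gives the same grasp; the last joint's range is limited). The gripper opens to 85 mm and grips with 20 to 120 N. Pads are 22 mm wide; open, the fingers measure 114 mm over their backs; the gripper's body (76 mm by 85 mm) begins 54 mm behind the grasp point. The pads swing forward as they close: fully open they stand 13 mm farther back than shut.
Start: joints at [0.91, 0.381, 1.297, -0, 1.464, -0.215], TCP at [0.237, 0.496, 0.25] pointing down, gripper open.
Joint ranges: [-3.11, 3.11], [-0.89, 2.33], [0.22, 2.48], [-1.42, 4.56], [0.17, 2.85], [-2.88, 2.88]. Speed limits (rad/s): [2.39, 2.39, 3.14, 3.14, 3.14, 3.14].

### API

Orientations are given as a unit quaternion [x, y, z, w].
In Python, from plant import ctrl, eyes, models gives the robot as it stands.
- The arm moves only by the tool servo_tool, never from a script. Its argument "plan" is one flat list of numbers, 4 for each row, row after row: the shift along the world's x, y, z in mm, then the turn about the world's z in rad. A call has 1 to 10 rows; each row is the pose to reach, as a shift and turn from the pose commanded when the call began; what a row does not reach only later rows make up. A row lasts 1/8 s, in which the tool goes at most 62.5 mm and 10.7 degrees, less where a joint would pass 70% of its speed; a pose out of reach is approached as far as the arm can. A call with a gripper value outside its range is refused whole. "jaw" is the opening, from 0 (shut) to 1 (fully open), set as the call begins (left out, the last holds). The fingers move at their own pace and stop on an object; "squeeze" is the grip in N (left out, the last holds). Time passes only in rows, so rows that repeat a pose let the fingers close. It gives the time, the measured TCP pose, the force and the opening at its end, in the units of the state.
- ctrl.get_obs(): the state, without advancing time (a new reading comes with each control period).
- eyes.capture(name): name is "side" or "top"; returns the picture (420x560x3 uint8, red, green, blue); there is no depth.
- eyes.camera_params(name): a dict with "intrinsics" (3x3 intrinsics, pixels), "position" and "orientation" of the camera in the world. Camera axes: x right, y up, looking along -z (the intrinsics and any distortion apply to the point x, -y, -z); pixel columns grow to the right and rows downward; lengths in m; the calibration is good to about 2 mm. A picture is of the moment at which its call begins. camera_params takes no time and is no camera call.
- ctrl.job_done(): hands the job in, once; it reports no verdict.
Trained networks look in the newest picture that a camera, given by its name, has taken for a name from the list of things; names that differ only in an ending like _2 or _b are one class to them, and where a whole thing is asked for, a point or a joint stands for the part that bears it (a point fixed in the world has none). Each returns a list of dicts, best first, with "score" (0 to 1); they miss things now and then, are a little off and sometimes report something else, mostly with a low value. They report only what shows in the picture. A call takes as long as a camera call.
- models.look_for(camera, query): "rect" ([left, top, right, bottom] in pixels, round what is visible of it).
- models.outline_of(camera, query): "region" (420x560 bool, what is visible of it) and "rect" ([left, top, right, bottom] in pixels, round what is visible of it).
- models.spot_point(camera, query): "position" ([column, row] in pixels: a listed point, or the origin of a listed thing).
The state is a dict: "t": time; "joint_positions": joint angles; "qd": joint speeds; "effort": joint torques, N m; "ee_pos": TCP position; "tcp_rot": TCP orientation; "force": force on the tool from outside, world axes, zero at the start; "wrist_torque": the same for the moment, N m; "finger_gap": finger opening in m.
Only numpy, scipy, OpenCV 4.12 (cv2) and the standard library are available. Lean on these libraries where they do the work, as an engineer would, in place of code of your own. Each camera call takes 0.05 s, during which the arm holds its last target.

## Working session

There is one attempt and no reset: what is moved stays moved. The work goes in short steps, Python scripts to look and compute and a tool call to move; the robot and the scene stay as the last step left them, time stands still between calls to the robot, and variables do not carry over. Pictures are saved under pics/ and viewed, and the job is handed in when it is done.

Besides the shell and the picture viewer there is one more tool, called after "Emit:" as a command line: name --argument value ..., lists and objects as JSON in quotes. servo_tool: Moves the arm, as the interface text tells. Its arguments: {"type":"object","properties":{"plan":{"type":"array"},"jaw":{"type":"number"},"squeeze":{"type":"number"}},"required":["plan"]}

```bash
mkdir -p pics; ls
python3 - <<'E'
from plant import ctrl, eyes, models
import cv2, numpy as np
o=ctrl.get_obs()
print({k:np.round(v,3).tolist() for k,v in o.items()}, ctrl.tip_reach)
for n in("side","top"):
    im=eyes.capture(n); cv2.imwrite(f"pics/{n}0.png",im[:,:,::-1])
    print(n,eyes.camera_params(n))
    for q in("guard_bar","guard_hinge","knee_pin","trim_grip","trim_pointer","mark_tip","driver"):
        r=models.spot_point(n,q)
        print(q,[(np.round(a["position"],1).tolist(),round(float(a["score"]),2)) for a in r[:2]])
print(ctrl.get_obs()["t"])
E
```

```text
pics
{'t': 0.0, 'joint_positions': [0.91, 0.381, 1.298, -0.0, 1.464, -0.215], 'qd': [0.0, -0.001, -0.0, -0.0, 0.0, -0.0], 'effort': [-0.0, -44.846, -23.128, -0.0, 0.005, -0.0], 'ee_pos': [0.237, 0.496, 0.25], 'tcp_rot': [-0.377, 0.599, 0.377, 0.598], 'force': [0.453, -0.426, 0.262], 'wrist_torque': [0.001, -0.01, 0.005], 'finger_gap': 0.085} 0.019
side {'intrinsics': array([[449.56358733,   0.        , 279.93727361],
       [  0.        , 449.56358733, 210.25806532],
       [  0.        ,   0.        ,   1.        ]]), 'position': array([ 0.44769758, -0.59950398,  0.70151835]), 'orientation': array([ 0.40999949, -0.03851804, -0.07259967,  0.90837551])}
guard_bar [([253.4, 288.5], 0.59), ([339.6, 261.7], 0.18)]
guard_hinge []
knee_pin []
trim_grip [([253.6, 288.5], 0.57), ([286.6, 286.1], 0.48)]
trim_pointer [([272.3, 306.9], 0.69)]
mark_tip [([266.3, 288.3], 0.45)]
driver [([329.5, 309.7], 0.73)]
top {'intrinsics': array([[429.42109543,   0.        , 285.48847889],
       [  0.        , 429.42109543, 203.01480386],
       [  0.        ,   0.        ,   1.        ]]), 'position': array([0.39929262, 0.06535718, 1.0934691 ]), 'orientation': array([ 0.03674058, -0.06324916, -0.69610838,  0.71420081])}
guard_bar [([363.4, 226.9], 0.75)]
guard_hinge [([351.3, 164.5], 0.8), ([299.4, 198.2], 0.44)]
knee_pin [([296.9, 198.9], 0.62)]
trim_grip [([356.2, 201.1], 0.36)]
trim_pointer [([363.2, 215.9], 0.44)]
mark_tip []
driver [([340.8, 174.0], 0.57)]
0.8
```

View pics/side0.png

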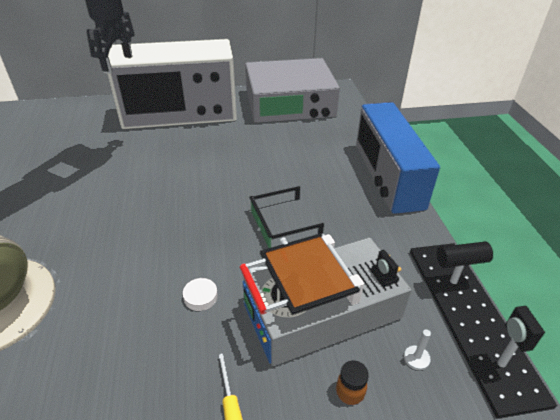

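View pics/top0.png

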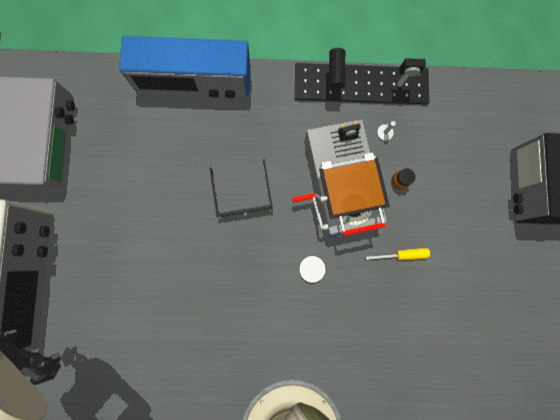

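Side view: bar spans about (247,266)–(262,308), amber plate behind it. Top view: bar about (345,232)–(385,224), knee pin (293,199)–(314,196). Zooming in for detail.

Run:
```python
import cv2
a=cv2.imread("pics/side0.png")[170:370,220:420]; b=cv2.imread("pics/top0.png")[110:250,285:425]
cv2.imwrite("pics/z_side0.png",cv2.resize(a,(600,600),interpolation=cv2.INTER_CUBIC))
cv2.imwrite("pics/z_top0.png",cv2.resize(b,(560,560),interpolation=cv2.INTER_CUBIC))
```

```text
(no output)
```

View pics/z_side0.png

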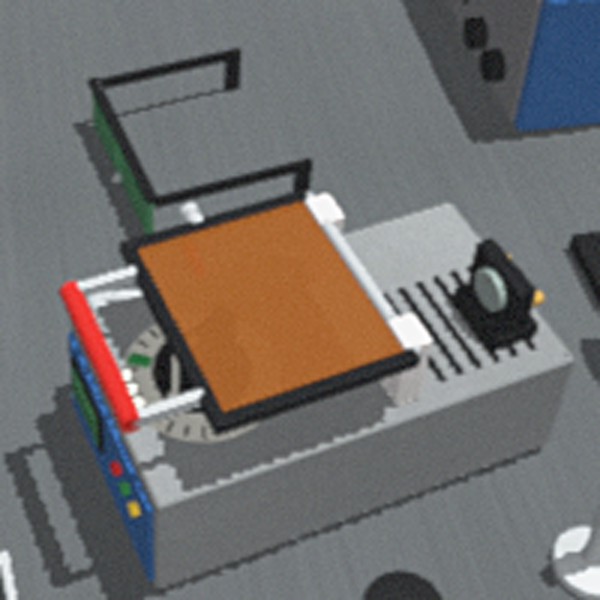

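View pics/z_top0.png

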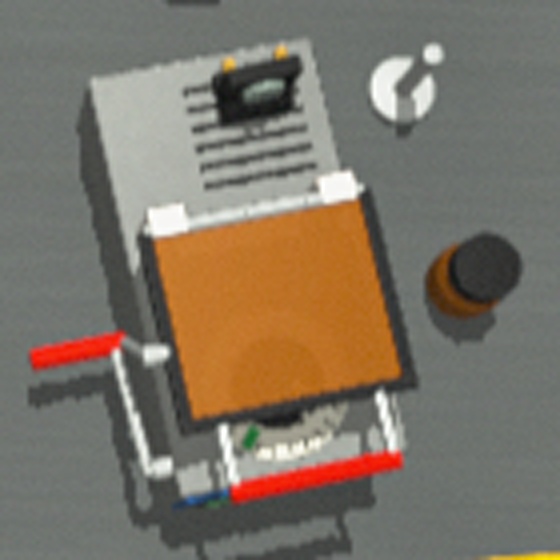

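```bash
cat > h.py <<'E'
import numpy as np, cv2
from scipy.spatial.transform import Rotation as R
from scipy.optimize import least_squares
from plant import ctrl, eyes, models
P={n:eyes.camera_params(n) for n in("side","top")}
def proj(n,p):
    c=P[n]; q=(np.atleast_2d(p)-c["position"])@R.from_quat(c["orientation"]).as_matrix()
    q=q*[1,-1,-1]; u=q@np.array(c["intrinsics"]).T
    return u[:,:2]/u[:,2:]
def ray(n,uv):
    c=P[n]; d=np.linalg.inv(c["intrinsics"])@[uv[0],uv[1],1]
    return c["position"], R.from_quat(c["orientation"]).as_matrix()@(d*[1,-1,-1])
def tri(us,ut):
    f=lambda p: np.r_[proj("side",p)[0]-us,proj("top",p)[0]-ut]
    s=least_squares(f,[.5,0,.1]); return s.x,np.round(s.fun,1)
def plane(n,uv,z):
    o,d=ray(n,uv); return o+d*(z-o[2])/d[2]
def loc2w(pose,l):
    x,y,a=pose; l=np.atleast_2d(l)/1000.
    return np.c_[x+np.cos(a)*l[:,0]-np.sin(a)*l[:,1], y+np.sin(a)*l[:,0]+np.cos(a)*l[:,1], l[:,2]]
E
python3 - <<'E'
from h import *
S=lambda a,b:np.array([220+a/3,170+b/3]); T=lambda a,b:np.array([285+a/4,110+b/4])
p1,e1=tri(S(70,290),T(235,492)); p2,e2=tri(S(127,420),T(400,461))
print("bar",p1.round(4),e1,p2.round(4),e2,"mid",((p1+p2)/2).round(4),np.arctan2(*(p1-p2)[:2]), np.linalg.norm(p1-p2))
obs=[("side",S(155,505),(-150,-70,90)),("side",S(575,352),(110,-70,90)),("side",S(450,205),(110,70,90)),("side",S(157,587),(-150,-70,0)),
("top",T(90,80),(110,70,90)),("top",T(307,40),(110,-70,90)),("top",T(32,358),(-48,136,52)),("top",T(118,342),(-48,76,52))]
for n,f in(("side",S),("top",T)):
    m=(f(70,290)+f(127,420))/2 if n=="side" else (f(235,492)+f(400,461))/2
    obs.append((n,m,(-155,0,137)))
f=lambda q:np.concatenate([proj(n,loc2w(q,l))[0]-u for n,u,l in obs])
s=least_squares(f,[.7,-.1,.2],loss="soft_l1"); print(s.x); print(f(s.x).reshape(-1,2).round(1))
for l in [(-155,0,137),(0,0,137),(-95,0,119),(-75,120,150),(-48,120,52)]: print(l,loc2w(s.x,l).round(4))
E
```

```text
bar [ 0.4738 -0.1008  0.1393] [-0.7  0.1 -0.  -0.9] [ 0.4932 -0.1934  0.1419] [-0.6  0.1  0.  -0.8] mid [ 0.4835 -0.1471  0.1406] -0.2068136947243897 0.09468681964789447
[ 0.63511734 -0.10983217  0.23154453]
[[-0.1  1. ]
 [-0.   1.8]
 [-0.8 -2.2]
 [-0.7  3.6]
 [-1.5 -1.2]
 [ 0.  -2. ]
 [-0.8  0.1]
 [ 1.5 -0.7]
 [-0.7 -0.4]
 [-1.1 -1.1]]
(-155, 0, 137) [[ 0.4843 -0.1454  0.137 ]]
(0, 0, 137) [[ 0.6351 -0.1098  0.137 ]]
(-95, 0, 119) [[ 0.5427 -0.1316  0.119 ]]
(-75, 120, 150) [[ 0.5346 -0.0102  0.15  ]]
(-48, 120, 52) [[ 0.5609 -0.004   0.052 ]]
```

Run:
```python
from h import *
o=ctrl.get_obs(); M=R.from_quat(o["tcp_rot"]).as_matrix(); print(M.round(3)); z=M[:,2]; print("jaw yaw",np.arctan2(z[1],z[0]))
print(o["ee_pos"])
```

```text
[[-0.    -0.902  0.431]
 [ 0.     0.431  0.902]
 [-1.     0.     0.   ]]
jaw yaw 1.1250208141781624
[0.23711931 0.49625496 0.25033551]
```

Emit:
servo_tool --plan '[20,-52,0,-0.08,41,-107,0,-0.17,62,-161,0,-0.26,82,-214,0,-0.35,103,-268,0,-0.44,123,-322,0,-0.53,144,-375,0,-0.63,164,-429,0,-0.72,185,-482,0,-0.81,205,-536,0,-0.905]' --jaw 0.35 --squeeze 20

```text
t: 2.05
ee_pos: [0.4426, -0.0417, 0.2506]
tcp_rot: [-0.077, 0.703, 0.076, 0.703]
force: [1.3, 0.2, -0.1]
finger_gap: 0.03
```

Emit:
servo_tool --plan '[20,-52,0,0,41,-107,-10,0,41,-107,-40,0,41,-107,-60,0,41,-107,-60,0]'

```text
t: 2.68
ee_pos: [0.4827, -0.1466, 0.1894]
tcp_rot: [-0.077, 0.704, 0.078, 0.702]
force: [-0.4, 0.2, 0.3]
finger_gap: 0.0297
```

Run:
```python
from h import *
o=ctrl.get_obs(); print(o["ee_pos"],o["force"],o["t"],o["finger_gap"])
for n in("side","top"):
    cv2.imwrite(f"pics/{n}1.png",eyes.capture(n)[:,:,::-1])
a=cv2.imread("pics/side1.png")[150:350,200:400]; b=cv2.imread("pics/top1.png")[130:270,285:425]
cv2.imwrite("pics/z1.png",np.hstack([cv2.resize(a,(400,400),interpolation=2),cv2.resize(b,(400,400),interpolation=2)]))
```

```text
[ 0.48266909 -0.14662606  0.18936598] [-0.40750597  0.17932689  0.34666222] 2.675 0.029736988769210007
```

View pics/z1.png

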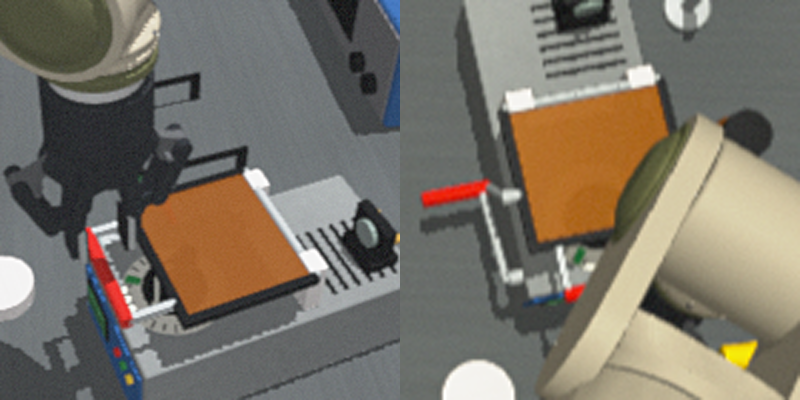

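The side view shows the fingertips straddling the bar: left tip at (75,245), right tip at (130,240), bar between. I'll descend and close.

Emit:
servo_tool --plan '[0,0,-25,0,0,0,-50,0,0,0,-50,0]'

```text
t: 3.15
ee_pos: [0.483, -0.1465, 0.1402]
tcp_rot: [-0.077, 0.703, 0.078, 0.702]
force: [0.3, -0.7, 0.2]
finger_gap: 0.0299
```

Emit:
servo_tool --plan '[0,0,0,0,0,0,0,0,0,0,0,0,0,0,0,0]' --jaw 0 --squeeze 20

```text
t: 3.65
ee_pos: [0.4839, -0.147, 0.1418]
tcp_rot: [-0.078, 0.702, 0.077, 0.704]
force: [1.6, 1.5, 6.8]
finger_gap: 0.0108
```

Run:
```python
import numpy as np
def s(t): return np.array([155*(1-np.cos(t))*.976,155*(1-np.cos(t))*.218,155*np.sin(t)])
for a,b in((0,.75),(.75,1.4)):
    print([ (s(t)-s(a)).round(1).tolist() for t in np.linspace(a,b,11)[1:]])
print([(s(t)-s(1.4)).round(1) for t in (1.42,1.44,1.46,1.48)])
```

```text
[[0.4, 0.1, 11.6], [1.7, 0.4, 23.2], [3.8, 0.9, 34.6], [6.8, 1.5, 45.8], [10.5, 2.3, 56.8], [15.1, 3.4, 67.4], [20.4, 4.6, 77.7], [26.4, 5.9, 87.5], [33.2, 7.4, 96.9], [40.6, 9.1, 105.7]]
[[6.9, 1.5, 7.1], [14.3, 3.2, 13.8], [22.1, 4.9, 20.0], [30.2, 6.8, 25.6], [38.7, 8.6, 30.7], [47.5, 10.6, 35.2], [56.6, 12.6, 39.1], [65.9, 14.7, 42.4], [75.3, 16.8, 45.1], [85.0, 19.0, 47.1]]
[array([3. , 0.7, 0.5]), array([6. , 1.3, 0.9]), array([9. , 2. , 1.3]), array([12. ,  2.7,  1.6])]
```

Emit:
servo_tool --plan '[0.4,0.1,11.6,0,1.7,0.4,23.2,0,3.8,0.9,34.6,0,6.8,1.5,45.8,0,10.5,2.3,56.8,0,15.1,3.4,67.4,0,20.4,4.6,77.7,0,26.4,5.9,87.5,0,33.2,7.4,96.9,0,40.6,9.1,105.7,0]'

```text
t: 4.9
ee_pos: [0.5218, -0.138, 0.2474]
tcp_rot: [-0.078, 0.705, 0.077, 0.701]
force: [-13.9, -4.7, 8.9]
finger_gap: 0.0108
```

Emit:
servo_tool --plan '[6.9,1.5,7.1,0,14.3,3.2,13.8,0,22.1,4.9,20,0,30.2,6.8,25.6,0,38.7,8.6,30.7,0,47.5,10.6,35.2,0,56.6,12.6,39.1,0,65.9,14.7,42.4,0,75.3,16.8,45.1,0,85,19,47.1,0]'

```text
t: 6.15
ee_pos: [0.6087, -0.1179, 0.2944]
tcp_rot: [-0.078, 0.703, 0.078, 0.703]
force: [-2.7, 1.0, 6.0]
finger_gap: 0.0112
```

Run:
```python
from h import *
o=ctrl.get_obs(); print(o["ee_pos"],o["force"],o["t"],o["finger_gap"])
for n in("side","top"):
    cv2.imwrite(f"pics/{n}2.png",eyes.capture(n)[:,:,::-1])
a=cv2.imread("pics/side2.png")[110:350,180:420]; b=cv2.imread("pics/top2.png")[100:270,260:430]
cv2.imwrite("pics/z2.png",np.hstack([cv2.resize(a,(400,400),interpolation=2),cv2.resize(b,(400,400),interpolation=2)]))
```

```text
[ 0.60873372 -0.11792746  0.29444506] [-2.7148958   1.00850436  6.03306086] 6.15 0.011182934299363095
```

View pics/z2.png

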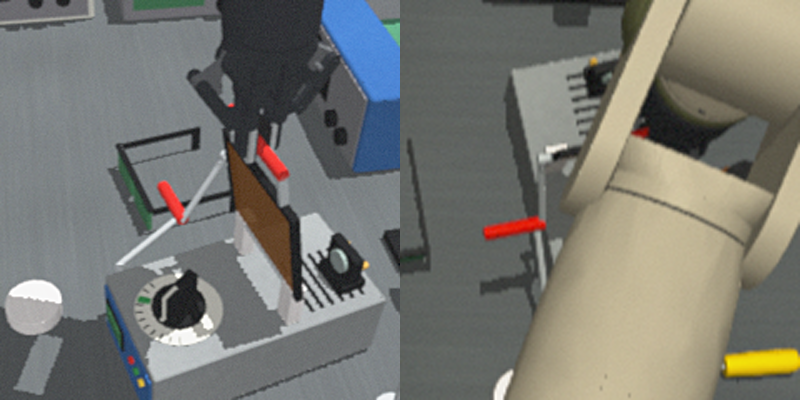

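The guard is held nearly upright: bar at (270,158) and red pin at (172,203), with the stay not quite straight yet. I'll go a bit further.

Emit:
servo_tool --plan '[3,0.7,0.5,0,6,1.3,0.9,0,9,2,1.3,0,9,2,1.3,0]'

```text
t: 6.75
ee_pos: [0.6181, -0.1158, 0.2954]
tcp_rot: [-0.078, 0.702, 0.078, 0.703]
force: [0.3, 3.7, 6.1]
finger_gap: 0.0109
```

Emit:
servo_tool --plan '[2,0.5,0,0,2,0.5,0,0]'

```text
t: 7.0
ee_pos: [0.6193, -0.1155, 0.2955]
tcp_rot: [-0.078, 0.703, 0.078, 0.703]
force: [-5.1, 2.9, 7.4]
finger_gap: 0.0109
```

Run:
```python
from h import *
o=ctrl.get_obs(); print(o["ee_pos"],o["force"],o["t"],o["finger_gap"])
cv2.imwrite(f"pics/side3.png",eyes.capture("side")[:,:,::-1])
a=cv2.imread("pics/side3.png")[130:330,210:410]
cv2.imwrite("pics/z3.png",cv2.resize(a,(600,600),interpolation=2))
```

```text
[ 0.6193368  -0.11550251  0.2954991 ] [-5.05340907  2.91330359  7.37602869] 7.0 0.010938107874997102
```

View pics/z3.png

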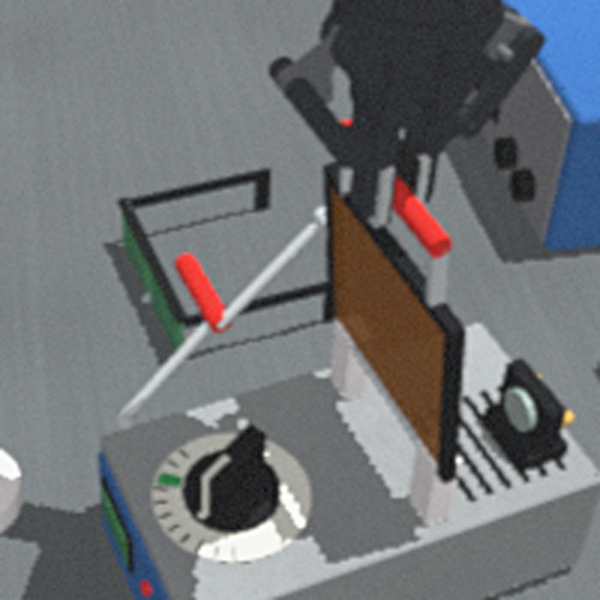

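The stay now looks straight (red pin (190,262)–(222,325), knee on the line between the link ends). I'll let go and rise.

Emit:
servo_tool --plan '[0,0,0,0,0,0,0,0,0,0,0,0,0,0,20,0,0,0,40,0,-30,0,60,0]' --jaw 0.4

```text
t: 7.8
ee_pos: [0.5902, -0.1163, 0.3538]
tcp_rot: [-0.078, 0.703, 0.078, 0.702]
force: [0.7, -0.4, -0.5]
finger_gap: 0.034
```

Emit:
servo_tool --plan '[-40,40,0,0,-80,90,0,0,-110,140,0,0,-140,190,0,0,-140,190,0,0]'

```text
t: 8.43
ee_pos: [0.4479, 0.0763, 0.3553]
tcp_rot: [-0.079, 0.702, 0.079, 0.703]
force: [0.6, -0.5, -0.1]
finger_gap: 0.0343
```

Run:
```python
from h import *
o=ctrl.get_obs(); print(o["ee_pos"],o["force"],o["t"],o["finger_gap"])
for n in("side","top"):
    cv2.imwrite(f"pics/{n}4.png",eyes.capture(n)[:,:,::-1])
    for q in("knee_pin","trim_grip","trim_pointer","mark_tip","guard_bar"):
        print(n,q,[(np.round(a["position"],1).tolist(),round(float(a["score"]),2)) for a in models.spot_point(n,q)[:2]])
a=cv2.imread("pics/side4.png")[180:330,210:360]; b=cv2.imread("pics/top4.png")[140:260,285:405]
cv2.imwrite("pics/z4a.png",cv2.resize(a,(600,600),interpolation=2));cv2.imwrite("pics/z4b.png",cv2.resize(b,(600,600),interpolation=2))
```

```text
[0.44793174 0.07629448 0.35527801] [ 0.55344957 -0.45312793 -0.1488511 ] 8.425 0.03428231424006766
side knee_pin [([271.6, 219.0], 0.86)]
side trim_grip [([287.8, 285.3], 0.65)]
side trim_pointer [([274.0, 303.0], 0.78)]
side mark_tip [([268.7, 217.5], 0.48), ([270.4, 291.4], 0.45)]
side guard_bar [([338.1, 191.2], 0.71), ([283.7, 284.0], 0.46)]
top knee_pin []
top trim_grip [([357.1, 203.5], 0.72), ([340.8, 171.3], 0.51)]
top trim_pointer [([363.1, 217.5], 0.87), ([349.5, 129.1], 0.26)]
top mark_tip []
top guard_bar [([363.8, 152.0], 0.94), ([311.2, 268.2], 0.67)]
```

View pics/z4a.png

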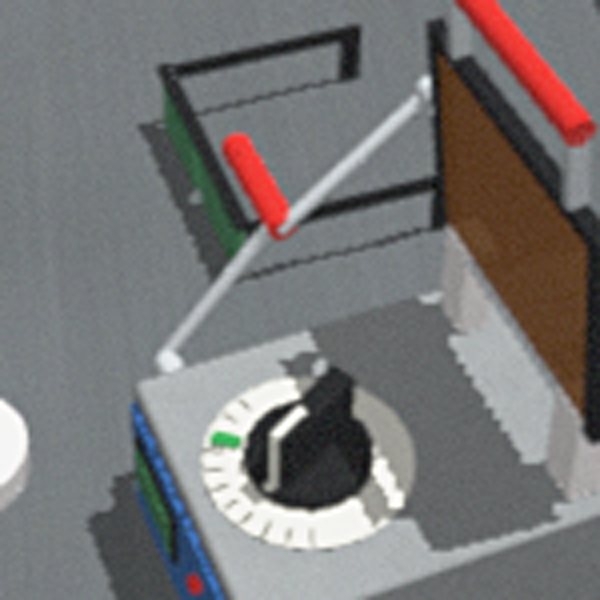

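View pics/z4b.png

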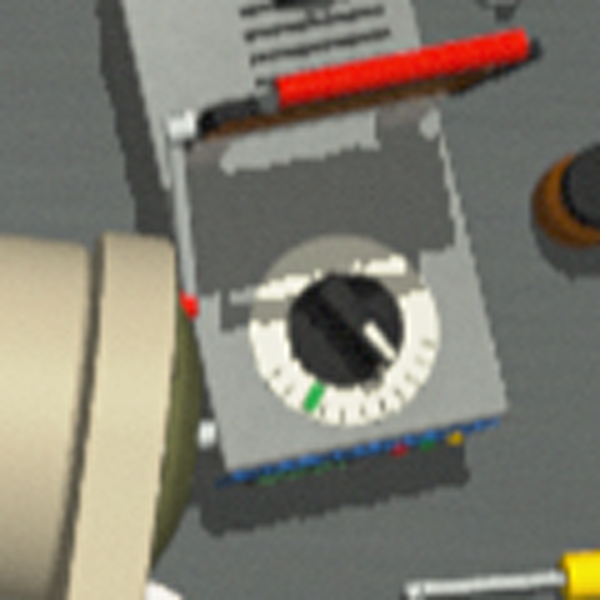

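The guard stays propped with the knee above the line of the links. In the top zoom the dial centre is about (345,332), the green mark (314,397) and the white pointer line (368,326)–(393,357). Measuring the angles from both views.

Run:
```python
from h import *
from scipy.optimize import minimize
S=lambda a,b:np.array([210+a/4,180+b/4]); T=lambda a,b:np.array([285+a/5,140+b/5])
im={"side":cv2.imread("pics/side4.png"),"top":cv2.imread("pics/top4.png")}
c_top=plane("top",T(345,332),.091); print("dial centre top",c_top)
print("dial centre side",plane("side",S(309,462),.091))
# green centroid
for n,(x0,y0,x1,y1) in(("side",(255,280,275,298)),("top",(340,212,355,226))):
    p=im[n][y0:y1,x0:x1].astype(float); w=np.clip(p[:,:,1]-np.maximum(p[:,:,0],p[:,:,2])-25,0,None)
    yy,xx=np.mgrid[y0:y1,x0:x1]; uv=[(w*xx).sum()/w.sum(),(w*yy).sum()/w.sum()]
    print(n,"green",np.round(uv,1),plane(n,uv,.091))
print("pointer tip top z128",plane("top",T(393,357),.128),"inner",plane("top",T(368,326),.128))
print("pointer side top: outer",plane("side",S(275,440),.128),"inner",plane("side",S(303,408),.128),"disc",plane("side",S(272,487),.0975))
print("grip c tri",tri(np.array([287.8,285.3]),np.array([357.1,203.5])))
print("pin", [plane("side",S(238,145),.15),plane("side",S(285,232),.15)])
```

```text
dial centre top [ 0.53919086 -0.13345293  0.091     ]
dial centre side [ 0.54390739 -0.13360794  0.091     ]
side green [266.  289.4] [ 0.51022407 -0.11505654  0.091     ]
top green [347.3 218.9] [ 0.50888073 -0.11764602  0.091     ]
pointer tip top z128 [ 0.52312862 -0.14818052  0.128     ] inner [ 0.53709454 -0.13670258  0.128     ]
pointer side top: outer [ 0.52651284 -0.1488855   0.128     ] inner [ 0.54047711 -0.13440913  0.128     ] disc [ 0.52553319 -0.14884585  0.0975    ]
grip c tri (array([ 0.54335586, -0.13503503,  0.11959509]), array([-0.4,  0.1,  0. , -0.5]))
pin [array([0.53421217, 0.00402388, 0.15      ]), array([ 0.54612817, -0.05471491,  0.15      ])]
```

Emit:
servo_tool --plan '[15,-35,0,-0.17,31,-70,0,-0.35,47,-105,0,-0.53,63,-140,0,-0.71,79,-175,0,-0.89,94.5,-210,0,-1.06,94.5,-210,-50,-1.06,94.5,-210,-100,-1.06,94.5,-210,-145,-1.06,94.5,-210,-160,-1.06]' --jaw 0.45

```text
t: 10.28
ee_pos: [0.5435, -0.1359, 0.1923]
tcp_rot: [0.288, 0.647, -0.288, 0.644]
force: [0.5, -0.6, 0.1]
finger_gap: 0.0384
```

```bash
cat > snap.py <<'E'
import sys
from h import *
k=sys.argv[1]; o=ctrl.get_obs(); M=R.from_quat(o["tcp_rot"]).as_matrix(); z=M[:,2]
print(o["ee_pos"].round(4),"yaw",np.arctan2(z[1],z[0]).round(3),o["force"].round(1),o["t"],o["finger_gap"],"j",np.round(o["joint_positions"],2))
for n in("side","top"): cv2.imwrite(f"pics/{n}{k}.png",eyes.capture(n)[:,:,::-1])
a=cv2.imread(f"pics/side{k}.png")[150:350,200:400]; b=cv2.imread(f"pics/top{k}.png")[130:270,275:415]
cv2.imwrite(f"pics/z{k}.png",np.hstack([cv2.resize(a,(400,400),interpolation=2),cv2.resize(b,(400,400),interpolation=2)]))
E
python3 snap.py 5
```

```text
[ 0.5435 -0.1359  0.1923] yaw -0.84 [ 0.5 -0.6  0.1] 10.275 0.03842721166464929 j [-0.46  0.45  1.36  0.    1.33  0.38]
```

View pics/z5.png

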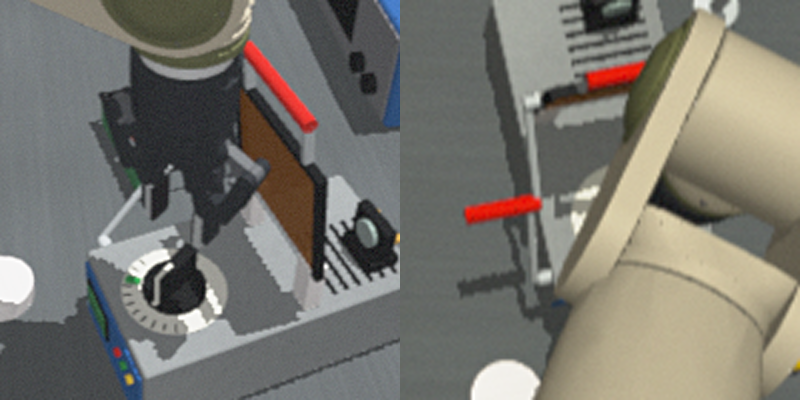

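The side view shows the gripper over the knob, with the jaws across the grip. The olive wrist cap is close to the red bar at (250,50), so I'll check the clearance before going lower.

Run:
```python
from h import *
o=ctrl.get_obs(); p=o["ee_pos"]
c=cv2.imread("pics/side5.png"); d=cv2.imread("pics/top5.png")
def bar(th): 
    h=np.array([.5425+.095*.976,-.1335+.095*.218,.137]); e=np.array([.976,.218,0]); return h-.155*np.cos(th)*e+np.array([0,0,.155*np.sin(th)])
print("bar",bar(1.47))
for z in np.arange(0,.35,.05):
    q=p+[0,0,z]
    for n,im in(("side",c),("top",d)):
        u=proj(n,q)[0]; cv2.circle(im,tuple(int(v) for v in u),2,(0,0,255),-1)
        # horizontal ±x local 50mm
        for s in(-1,1):
            w=proj(n,q+np.array([.976,.218,0])*.05*s)[0]; cv2.circle(im,tuple(int(v) for v in w),1,(0,255,255),-1)
        if n=="side": cv2.putText(im,str(int(round(z*1000))),(int(u[0])+4,int(u[1])),0,.35,(0,255,0),1)
u=proj("side",bar(1.47))[0];cv2.circle(c,tuple(int(v) for v in u),3,(255,255,0),-1)
cv2.imwrite("pics/z5c.png",np.hstack([cv2.resize(c[0:300,150:450],(400,400)),cv2.resize(d[100:300,275:475],(400,400))]))
```

```text
bar [ 0.61999734 -0.11619014  0.29121327]
```

View pics/z5c.png

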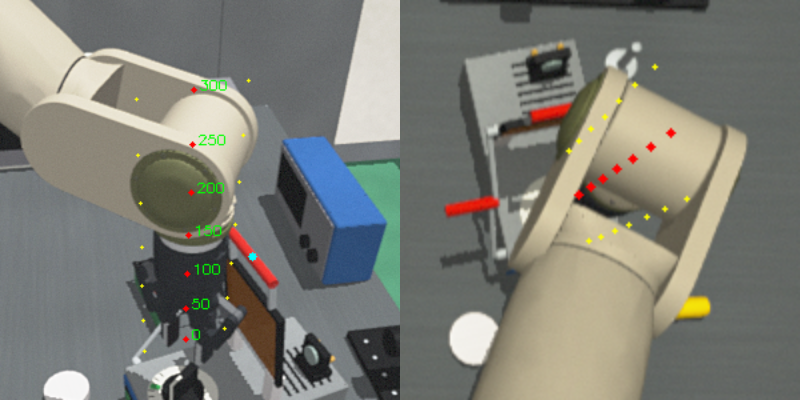

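Run:
```python
from h import *
p=ctrl.get_obs()["ee_pos"]; j1=-.46
f=np.array([np.cos(j1),np.sin(j1),0]); s=np.array([-np.sin(j1),np.cos(j1),0])
T=lambda a,b:np.array([275+(a-400)/2,100+b/2]); 
for z in(.20,.26):
  for nm,a in(("leftplate near",(520,255)),("leftplate far",(612,68)),("capL",(560,130)),("rightplate far",(745,130)),("right near",(660,330))):
    w=plane("top",T(*a),p[2]+z)-p; print(z,nm,"fwd",round(w@f,3),"lat",round(w@s,3))
# overlay with silhouettes in full resolution
d=cv2.imread("pics/top5.png")[110:270,290:470]; cv2.imwrite("pics/z5t.png",cv2.resize(d,(720,600)))
c=cv2.imread("pics/side5.png")[40:220,150:360]; cv2.imwrite("pics/z5s.png",cv2.resize(c,(700,600)))
```

```text
0.2 leftplate near fwd -0.116 lat 0.048
0.2 leftplate far fwd 0.063 lat 0.05
0.2 capL fwd -0.007 lat 0.065
0.2 rightplate far fwd 0.068 lat -0.074
0.2 right near fwd -0.117 lat -0.082
0.26 leftplate near fwd -0.125 lat 0.053
0.26 leftplate far fwd 0.039 lat 0.055
0.26 capL fwd -0.025 lat 0.069
0.26 rightplate far fwd 0.043 lat -0.058
0.26 right near fwd -0.126 lat -0.065
```

View pics/z5t.png

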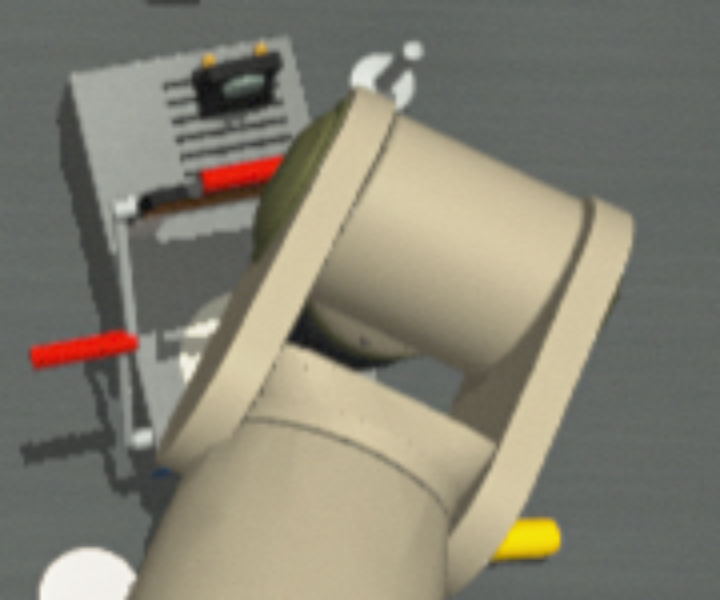

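View pics/z5s.png

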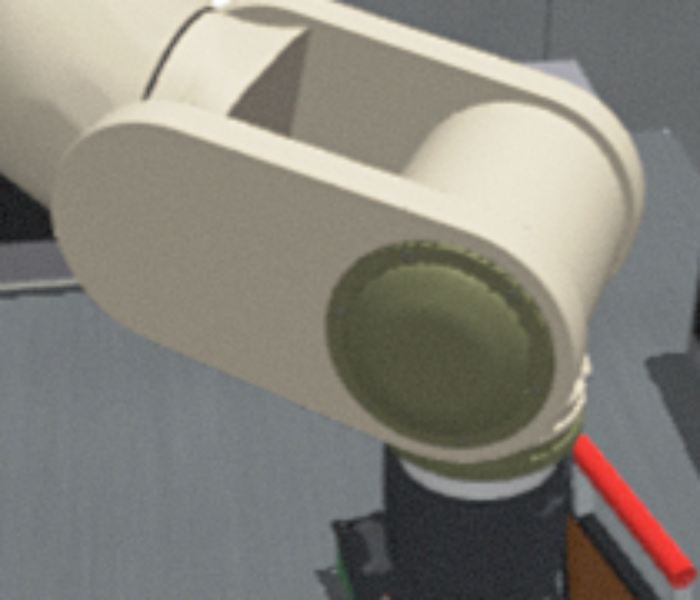

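Run:
```python
from h import *
p=ctrl.get_obs()["ee_pos"]; j1=-.46
f=np.array([np.cos(j1),np.sin(j1),0]); s=np.array([-np.sin(j1),np.cos(j1),0])
# fit circle (fwd,z0,r) of near plate outer face at lat -.058 to silhouette pts
pts=[(575,350),(540,270),(470,462),(400,445),(300,405)]
F=lambda a,b:np.array([150+a/3.333,40+b/3.333])
def onplane(uv,lat):
    o,d=ray("side",uv); t=((p-.0*s+lat*s-o)@s)/(d@s); w=o+d*t-p; return w@f,w[2]
for lat in(-.058,-.07):
    print(lat,[np.round(onplane(F(*a),lat),3).tolist() for a in [(585,340),(470,462),(400,445),(560,435)]],"cap",[np.round(onplane(F(*a),lat),3).tolist() for a in[(327,330),(553,350),(430,240),(460,445)]])
```

```text
-0.058 [[0.05, 0.249], [0.014, 0.193], [-0.011, 0.194], [0.045, 0.211]] cap [[-0.037, 0.236], [0.04, 0.244], [-0.001, 0.276], [0.01, 0.199]]
-0.07 [[0.052, 0.257], [0.017, 0.202], [-0.007, 0.203], [0.047, 0.22]] cap [[-0.032, 0.244], [0.043, 0.251], [0.002, 0.283], [0.014, 0.208]]
```

The wrist cylinder bottom is about 190 mm above the TCP, so it clears the bar. I'll descend onto the grip.

Emit:
servo_tool --plan '[-1,2,-20,0,-1,2,-40,0,-1,2,-55,0,-1,2,-68,0,-1,2,-68,0]'

```text
t: 11.0
ee_pos: [0.5432, -0.1342, 0.1261]
tcp_rot: [0.288, 0.646, -0.288, 0.645]
force: [-0.5, -0.2, 0.1]
finger_gap: 0.0388
```

```bash
python3 snap.py 6
```

```text
[ 0.5432 -0.1342  0.1261] yaw -0.84 [-0.5 -0.2  0.1] 11.0 0.03880427255408671 j [-0.45  0.52  1.46 -0.    1.17  0.39]
```

View pics/z6.png

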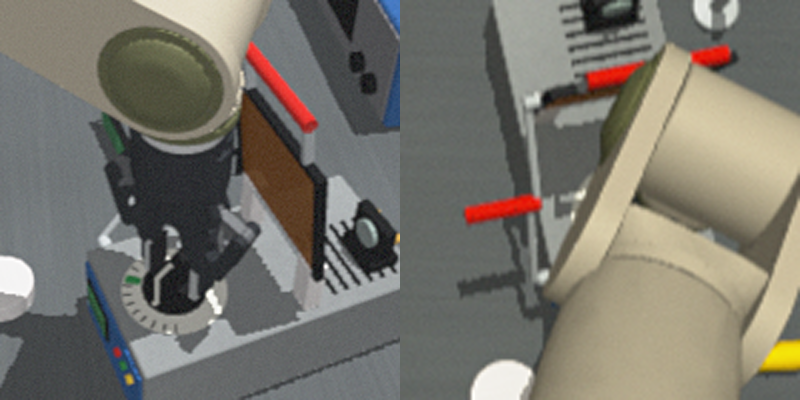

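The fingers straddle the grip bar at about (165,270), with no contact force. Closing.

Emit:
servo_tool --plan '[0,0,0,0,0,0,0,0,0,0,0,0,0,0,0,0,0,0,0,0]' --jaw 0 --squeeze 35

```text
t: 11.72
ee_pos: [0.5416, -0.1323, 0.1271]
tcp_rot: [0.289, 0.647, -0.288, 0.644]
force: [-9.2, 8.6, 10.0]
finger_gap: 0.0125
```

Emit:
servo_tool --plan '[-2,2,0,0,-2,2,0,-0.1,-2,2,0,-0.25,-2,2,0,-0.4,-2,2,0,-0.55,-2,2,0,-0.7,-2,2,0,-0.85,-2,2,0,-1,-2,2,0,-1.15,-2,2,0,-1.22]'

```text
t: 12.98
ee_pos: [0.5412, -0.1313, 0.1271]
tcp_rot: [0.607, 0.364, -0.606, 0.363]
force: [-1.2, 5.7, 5.5]
finger_gap: 0.0123
```

Emit:
servo_tool --plan '[0,0,0,0,0,0,0,0]'

```text
t: 13.22
ee_pos: [0.5412, -0.1312, 0.1271]
tcp_rot: [0.607, 0.364, -0.606, 0.364]
force: [-2.5, 5.1, 5.8]
finger_gap: 0.0121
```

```bash
python3 snap.py 7
```

```text
[ 0.5412 -0.1312  0.1271] yaw -2.06 [-2.5  5.1  5.8] 13.225 0.012113687221212664 j [-0.45  0.51  1.47  0.    1.17  1.61]
```

View pics/z7.png

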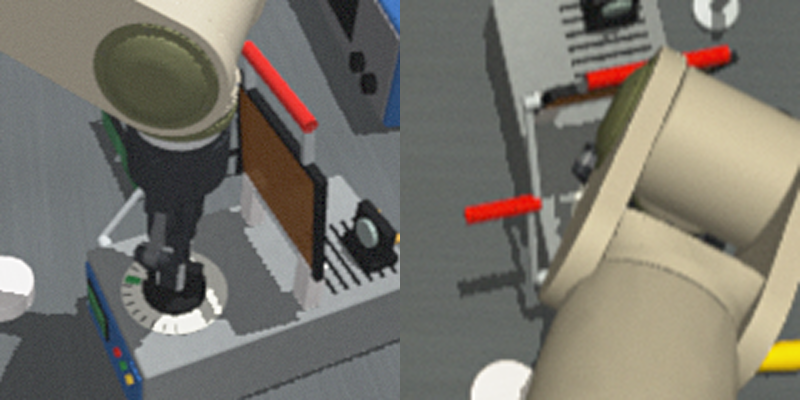

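Emit:
servo_tool --plan '[0,0,0,0,0,0,0,0,0,0,0,0,0,0,0,0]' --jaw 0.45

```text
t: 13.82
ee_pos: [0.5413, -0.1323, 0.1264]
tcp_rot: [-0.606, -0.364, 0.606, -0.364]
force: [-0.1, -0.4, 0.7]
finger_gap: 0.0383
```

Emit:
servo_tool --plan '[0,0,30,0,0,0,80,0.15,0,0,140,0.3,0,0,190,0.45,-10,20,230,0.6,-30,60,230,0.75,-50,110,230,0.9,-70,160,230,1.05,-90,205,230,1.2,-90,205,230,1.35]'

```text
t: 15.08
ee_pos: [0.4498, 0.0752, 0.357]
tcp_rot: [0.243, 0.664, -0.243, 0.664]
force: [-0.2, 0.6, 0.2]
finger_gap: 0.0385
```

```bash
python3 snap.py 8
python3 - <<'E'
import cv2
a=cv2.imread("pics/side8.png")[180:330,210:360]; b=cv2.imread("pics/top8.png")[140:260,285:405]
cv2.imwrite("pics/z8a.png",cv2.resize(a,(600,600),interpolation=2));cv2.imwrite("pics/z8b.png",cv2.resize(b,(600,600),interpolation=2))
E
```

```text
[0.4498 0.0752 0.357 ] yaw -0.701 [-0.2  0.6  0.2] 15.075 0.0384980834111718 j [-0.1   0.15  1.31  0.    1.68  0.61]
```

View pics/z8a.png

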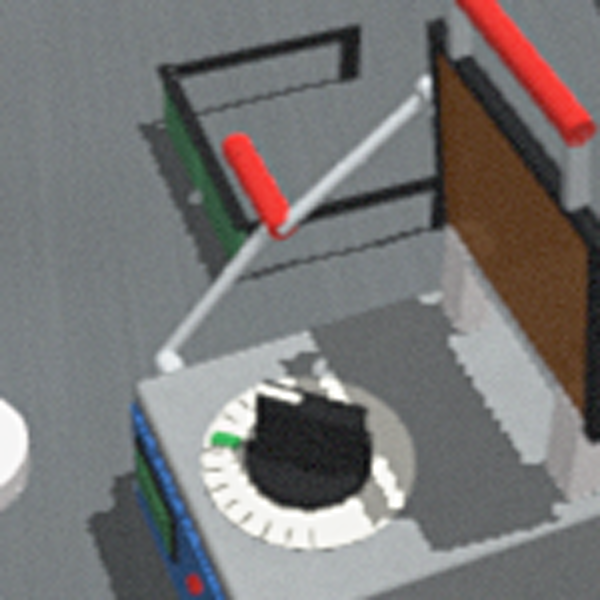

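View pics/z8b.png

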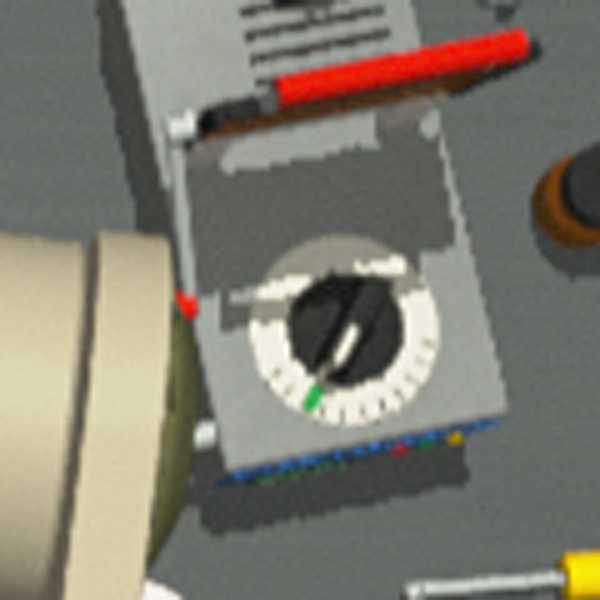

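The top view shows the pointer line (355,327)–(338,362) aimed at the green mark (314,397), and the guard still propped. Checking the angle more finely.

Run:
```python
from h import *
im=np.mean([cv2.imread(f"pics/top{k}.png").astype(float) for k in (8,)],0)
# disc contour in full res
g=im.max(2); x0,y0,x1,y1=338,190,374,224
up=cv2.resize(g[y0:y1,x0:x1].astype(np.float32),None,fx=8,fy=8,interpolation=cv2.INTER_CUBIC)
m=(up<75).astype(np.uint8); cs,_=cv2.findContours(m,cv2.RETR_EXTERNAL,cv2.CHAIN_APPROX_NONE); c=max(cs,key=cv2.contourArea)
h=cv2.convexHull(c); e=cv2.fitEllipse(h.reshape(-1,1,2)); ctr=np.array([x0-.5+(e[0][0]+.5)/8,y0-.5+(e[0][1]+.5)/8])
print("disc",ctr,np.array(e[1])/8, plane("top",ctr,.0975))
C=plane("top",ctr,.0975)[:2]
def wc(w,x0,y0):
    yy,xx=np.mgrid[y0:y0+w.shape[0],x0:x0+w.shape[1]]; mu=np.array([(w*xx).sum(),(w*yy).sum()])/w.sum()
    d=np.stack([xx-mu[0],yy-mu[1]],-1); cov=np.einsum('ij,ijk,ijl->kl',w,d,d)/w.sum(); ev,V=np.linalg.eigh(cov); return mu,V[:,1],np.sqrt(ev)
p=im[212:226,340:355]; w=np.clip(p[:,:,1]-np.maximum(p[:,:,0],p[:,:,2])-20,0,None); gm,gd,ge=wc(w,340,212)
G=plane("top",gm,.091)[:2]; G1=plane("top",gm+gd,.091)[:2]-G
p=g[204:214,350:359].copy(); w=np.clip(p-90,0,None); print(p.astype(int)); wm,wd,we=wc(w,350,204)
W=plane("top",wm,.128)[:2]; W1=plane("top",wm+wd,.128)[:2]-W
ang=lambda v:(np.arctan2(v[1],-v[0]))
print("green pos ang",ang(G-C),"r",np.linalg.norm(G-C),"axis",ang(G1*np.sign(-G1[0])),ge)
print("white axis ang",ang(W1*np.sign(-W1[0])),"pos ang",ang(W-C),np.linalg.norm(W-C),we)
```

```text
disc [353.67238045 204.91037273] [22.30503273 23.32653809] [ 0.54180669 -0.13138515  0.0975    ]
[[ 55  51  29  33  66 101  67  50  45]
 [ 55  35  31  52 115 201 130  57  39]
 [ 43  26  32  83 186 246 148  56  33]
 [ 39  27  55 122 236 235 115  45  31]
 [ 26  38  80 181 245 183  73  30  43]
 [ 28  55 120 234 234 115  42  41  56]
 [ 33  79 192 246 182  71  32  53  54]
 [ 42  98 225 221 111  39  42  53  56]
 [ 78 104 184 137  57  32  50  50  55]
 [101  91 106  55  36  44  53  53  52]]
green pos ang 0.39506934592646836 r 0.0362479672133275 axis 0.34666518247878997 [0.77047408 1.41208084]
white axis ang 0.45592392443722146 pos ang 0.43985762179128424 0.013934032694920663 [0.65179621 2.32168401]
```

Run:
```python
from h import *
ims={n:[eyes.capture(n)[:,:,::-1] for _ in range(3)] for n in("side","top")}
C0=np.array([.5415,-.1325]); 
out=[]
for n in("side","top"):
    im=np.mean(ims[n],0).astype(np.uint8)
    def rect(z):
        N=600; # 0.2mm/px ; image row = -x.. : col = -(y), row = -(x)
        g=np.arange(N)-N/2; cc,rr=np.meshgrid(g,g); X=C0[0]-rr*.0002; Y=C0[1]-cc*.0002
        u=proj(n,np.c_[X.ravel(),Y.ravel(),np.full(X.size,z)]).reshape(N,N,2).astype(np.float32)
        return cv2.remap(im,u[...,0],u[...,1],cv2.INTER_CUBIC)
    a=rect(.091); b=rect(.128); cv2.imwrite(f"pics/rect_{n}.png",a); out+=[a,b]
    hsv=a.astype(float); w=np.clip(hsv[:,:,1]-np.maximum(hsv[:,:,0],hsv[:,:,2])-20,0,None); w[:300]=0
    yy,xx=np.mgrid[0:600,0:600]; r=np.hypot(xx-300,yy-300); w[(r>220)|(r<130)]=0
    print(n,"green xy mm rel C0",-((w*yy).sum()/w.sum()-300)*.2,-((w*xx).sum()/w.sum()-300)*.2)
cv2.imwrite("pics/rect.png",np.vstack([np.hstack([cv2.resize(o,(300,300)) for o in out[:2]]),np.hstack([cv2.resize(o,(300,300)) for o in out[2:]])]))
np.save("rect.npy",np.array(out))
```

```text
side green xy mm rel C0 -31.469174987035867 17.528279926577717
top green xy mm rel C0 -33.11253371524048 15.124207343756218
```

View pics/rect.png

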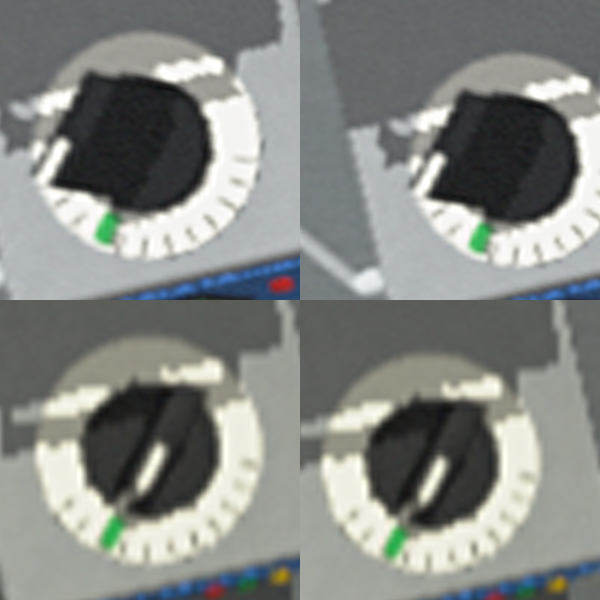

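Run:
```python
from h import *
o=np.load("rect.npy").astype(np.float32)
for n,a,b in(("side",o[0],o[1]),("top",o[2],o[3])):
    g=cv2.GaussianBlur(a.max(2),(0,0),3)
    c=np.array([300.,300.]); 
    for it in range(6):
        pts=[]
        for th in np.deg2rad(np.arange(0,360,2)):
            r=np.arange(200,255); x=c[0]+r*np.cos(th); y=c[1]+r*np.sin(th)
            v=cv2.remap(g,x[None].astype(np.float32),y[None].astype(np.float32),1)[0]; d=np.gradient(v); k=d.argmin()
            if 3<k<51 and d[k]<-2: pts.append((x[k],y[k]))
        pts=np.array(pts)
        s=least_squares(lambda q:np.hypot(pts[:,0]-q[0],pts[:,1]-q[1])-q[2],[*c,227],loss="soft_l1",f_scale=2); c=s.x[:2]
    print(n,"centre mm",(-(c[1]-300)*.2).round(2),(-(c[0]-300)*.2).round(2),"r",s.x[2]*.2,len(pts),"res",np.median(abs(s.fun))*.2)
    yy,xx=np.mgrid[0:600,0:600]
    w=np.clip(a[:,:,1]-np.maximum(a[:,:,0],a[:,:,2])-20,0,None); r=np.hypot(xx-c[0],yy-c[1]); w[(r>225)|(r<130)|(yy<c[1])]=0
    G=np.array([(w*xx).sum(),(w*yy).sum()])/w.sum()-c
    print(" green ang",np.arctan2(-G[0],G[1]),"r",np.hypot(*G)*.2)
    # white line in b
    m=b.max(2); box=(230,350,230,310) if n=="side" else (290,430,200,350)
    if n=="side": box=(300,400,210,300)
    y0,y1,x0,x1=box; m=(b.min(2)>120).astype(np.uint8)
    nl,L,st,ce=cv2.connectedComponentsWithStats(m)
    for i in range(1,nl):
        if 300<st[i,4]<4000:
            ys,xs=np.nonzero(L==i); X=np.c_[xs,ys]-ce[i]; ev,V=np.linalg.eigh(np.cov(X.T)); v=V[:,1]*np.sign(V[1,1]); print("  white",ce[i].round(0),st[i,4],"ang",np.arctan2(-v[0],v[1]).round(3),np.sqrt(ev).round(1))
```

```text
side centre mm 1.79 1.64 r 45.1912998985801 172 res 0.21338540518873686
 green ang 0.4457070517756575 r 36.855352075764685
  white [ 55. 236.] 370 ang 1.062 [4.2 8.8]
  white [ 45. 353.] 1126 ang 1.554 [ 5.4 24.1]
  white [ 78. 425.] 1029 ang -1.56 [ 7.1 17.8]
  white [ 22. 421.] 399 ang -1.498 [4.6 7.6]
  white [ 79. 463.] 1467 ang -1.468 [ 7.9 18.1]
  white [ 21. 561.] 1277 ang -1.167 [ 9.6 14. ]
top centre mm -0.06 0.51 r 45.08703607777687 164 res 0.28943796783948417
 green ang 0.4162626505141916 r 36.13325705622604
  white [265. 361.] 2618 ang 0.451 [ 7.8 27.2]
```

Run:
```python
from h import *
b=np.load("rect.npy")[1]
crop=b[260:460,180:380]; cv2.imwrite("pics/zs.png",cv2.resize(crop,(600,600)))
for t in(140,160,180,200):
    m=(b.min(2)>t).astype(np.uint8); nl,L,st,ce=cv2.connectedComponentsWithStats(m)
    for i in range(1,nl):
        if 200<st[i,4]<5000 and 200<ce[i][0]<320 and 290<ce[i][1]<400:
            ys,xs=np.nonzero(L==i); X=np.c_[xs,ys]-ce[i]; ev,V=np.linalg.eigh(np.cov(X.T)); v=V[:,1]*np.sign(V[1,1]); print(t,ce[i].round(0),st[i,4],"ang",np.arctan2(-v[0],v[1]).round(3),np.sqrt(ev).round(1))
```

```text
180 [217. 334.] 1130 ang 1.11 [ 6.8 19.2]
200 [229. 329.] 514 ang 0.472 [4.5 9.2]
```

View pics/zs.png

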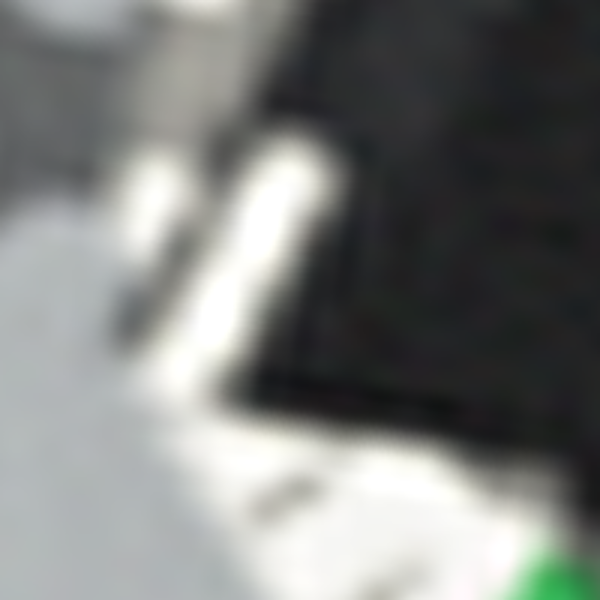

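Both views agree: the pointer is about 0.035 rad past the mark (top 0.451 vs 0.416, side 0.482 vs 0.446). I'll regrip and turn it back slightly.

Emit:
servo_tool --plan '[20,-45,0,-0.16,40,-90,0,-0.33,60,-135,0,-0.5,80,-180,0,-0.67,91,-207,0,-0.84,91,-207,-50,-1.01,91,-207,-100,-1.18,91,-207,-150,-1.339,91,-207,-190,-1.339,91,-207,-215,-1.339]' --jaw 0.45

```text
t: 16.73
ee_pos: [0.5417, -0.1344, 0.1393]
tcp_rot: [-0.604, -0.368, 0.605, -0.366]
force: [-0.2, -0.4, -0.2]
finger_gap: 0.0383
```

Emit:
servo_tool --plan '[0,0,-15,0,0,0,-15,0]'

```text
t: 16.98
ee_pos: [0.5421, -0.1343, 0.1259]
tcp_rot: [-0.604, -0.368, 0.605, -0.367]
force: [-0.6, 0.4, 0.2]
finger_gap: 0.0385
```

Emit:
servo_tool --plan '[-1,3,0,0,-1,3,0,0]'

```text
t: 17.23
ee_pos: [0.5415, -0.1311, 0.1274]
tcp_rot: [0.605, 0.367, -0.604, 0.368]
force: [-0.8, -0.5, -0.6]
finger_gap: 0.0386
```

Emit:
servo_tool --plan '[0,0,0,0,0,0,0,0,0,0,0,0,0,0,0,0,0,0,0,0.025,0,0,0,0.05,0,0,0,0.05,0,0,0,0.05]' --jaw 0

```text
t: 18.23
ee_pos: [0.5414, -0.1312, 0.127]
tcp_rot: [0.595, 0.382, -0.595, 0.383]
force: [-1.0, 1.2, 5.7]
finger_gap: 0.0127
```

Run:
```python
from h import *
o=ctrl.get_obs(); z=R.from_quat(o["tcp_rot"]).as_matrix()[:,2]; print(np.arctan2(z[1],z[0]),o["ee_pos"],o["force"],o["finger_gap"],o["t"])
```

```text
-1.99881747068125 [ 0.54142361 -0.1311564   0.1269582 ] [-0.97815826  1.21353824  5.70492895] 0.012709824494337753 18.225
```

Emit:
servo_tool --plan '[0,0,0,0,0,0,0,0,0,0,0,0,0,0,0,0]' --jaw 0.45

```text
t: 18.73
ee_pos: [0.5412, -0.1312, 0.1263]
tcp_rot: [-0.595, -0.382, 0.595, -0.382]
force: [-0.3, -0.4, 0.7]
finger_gap: 0.0383
```

Emit:
servo_tool --plan '[0,0,30,0,0,0,80,0.17,0,0,140,0.34,0,0,190,0.51,-10,20,230,0.68,-30,60,230,0.85,-50,110,230,1.02,-70,160,230,1.19,-90,205,230,1.36,-90,205,230,1.53]'

```text
t: 19.98
ee_pos: [0.4498, 0.0762, 0.357]
tcp_rot: [0.161, 0.688, -0.161, 0.689]
force: [0.2, -0.3, -0.3]
finger_gap: 0.0388
```

```bash
cat > ang.py <<'E'
from h import *
import sys
ims={n:[eyes.capture(n)[:,:,::-1] for _ in range(3)] for n in("side","top")}
C0=np.array([.5415,-.1325]); out={}
for n in("side","top"):
    im=np.mean(ims[n],0).astype(np.uint8); cv2.imwrite(f"pics/{n}{sys.argv[1]}.png",im)
    def rect(z):
        N=600; g=np.arange(N)-N/2; cc,rr=np.meshgrid(g,g); X=C0[0]-rr*.0002; Y=C0[1]-cc*.0002
        u=proj(n,np.c_[X.ravel(),Y.ravel(),np.full(X.size,z)]).reshape(N,N,2).astype(np.float32)
        return cv2.remap(im,u[...,0],u[...,1],cv2.INTER_CUBIC)
    b=rect(.128); out[n]=b
    for t in(120,150,180,200,210):
        nl,L,st,ce=cv2.connectedComponentsWithStats((b.min(2)>t).astype(np.uint8))
        for i in range(1,nl):
            if 200<st[i,4]<5000 and 200<ce[i][0]<320 and 290<ce[i][1]<400:
                ys,xs=np.nonzero(L==i); X=np.c_[xs,ys]-ce[i]; ev,V=np.linalg.eigh(np.cov(X.T)); v=V[:,1]*np.sign(V[1,1]); print(n,t,ce[i].round(0),st[i,4],"ang",np.arctan2(-v[0],v[1]).round(3),np.sqrt(ev).round(1))
cv2.imwrite(f"pics/rect{sys.argv[1]}.png",np.hstack([cv2.resize(out["side"][260:460,180:380],(400,400)),cv2.resize(out["top"][240:460,180:400],(400,400))]))
o=ctrl.get_obs(); z=R.from_quat(o["tcp_rot"]).as_matrix()[:,2]; print(np.arctan2(z[1],z[0]),o["ee_pos"],o["t"])
E
python3 ang.py 9
```

```text
side 180 [225. 336.] 1345 ang 0.631 [ 7.8 15. ]
side 200 [230. 332.] 782 ang 0.453 [ 5.6 11.6]
side 210 [231. 330.] 620 ang 0.45 [ 5.1 10.1]
top 120 [269. 363.] 2699 ang 0.391 [ 7.6 28.9]
top 150 [269. 363.] 2010 ang 0.388 [ 6.1 26.9]
top 180 [269. 362.] 1404 ang 0.391 [ 4.7 24.9]
top 200 [270. 362.] 1002 ang 0.39 [ 3.6 23.4]
top 210 [270. 362.] 784 ang 0.39 [ 2.9 22.4]
-0.4725521619197991 [0.45144561 0.07339769 0.35625018] 20.275
```

View pics/rect9.png

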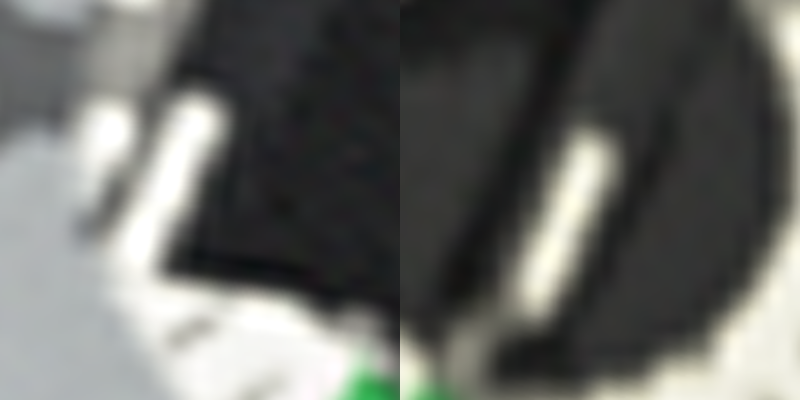

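Knob check: top view pointer 0.390 vs mark 0.416, side about 0.45 vs 0.446, so it's on the mark within about 0.025 rad (0.8 mm at 30 mm, on a 7 mm wide mark). Now I'll close the fingers and go above the knee pin.

Emit:
servo_tool --plan '[15,-10,0,0.15,35,-30,0,0.3,55,-50,0,0.45,75,-70,-20,0.6,84,-78,-60,0.69,84,-78,-105,0.69,84,-78,-130,0.69,84,-78,-150,0.69,84,-78,-150,0.69]' --jaw 0

```text
t: 21.4
ee_pos: [0.5349, -0.0046, 0.2052]
tcp_rot: [-0.077, 0.704, 0.078, 0.702]
force: [-0.2, -0.3, -0.3]
finger_gap: -0.0002
```

```bash
python3 snap.py 10
python3 - <<'E'
from h import *
a=cv2.imread("pics/side10.png")[170:320,190:340]; cv2.imwrite("pics/z10a.png",cv2.resize(a,(600,600),interpolation=2))
E
```

```text
[ 0.5349 -0.0046  0.2052] yaw 0.219 [-0.2 -0.3 -0.3] 21.4 -0.00017123510288289632 j [-0.23  0.39  1.41 -0.    1.34 -0.45]
```

View pics/z10.png

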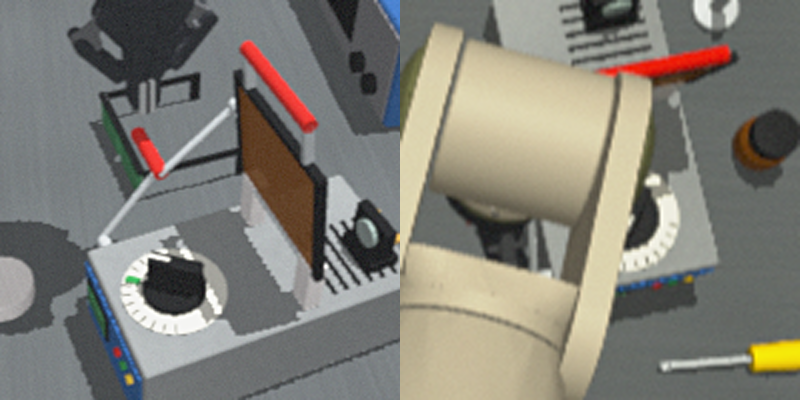

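View pics/z10a.png

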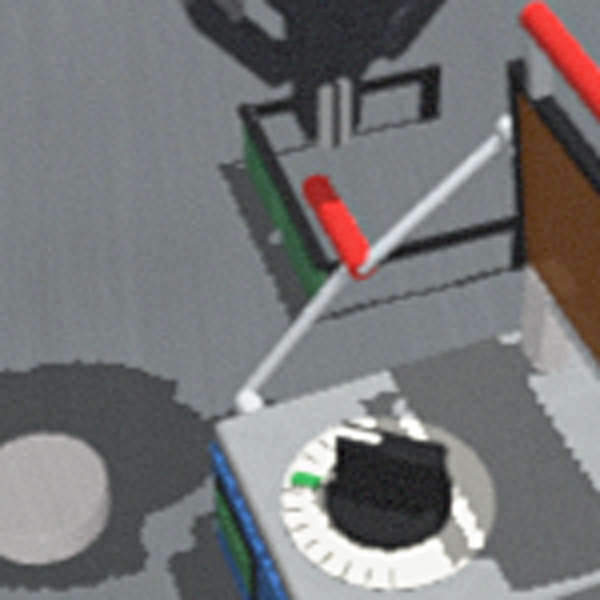

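Run:
```python
from h import *
for z in(.186,.157,.150): print(z,(proj("side",[.5349,-.0046,z])[0]-[190,170])*4)
# pin axis ends in zoom: (318,185) far, (362,268) near -> position where pin lies at z=.15
for uv in((318,185),(362,265)): print(plane("side",np.array(uv)/4+[190,170],.15))
```

```text
0.186 [322.01131593 137.18876222]
0.157 [322.23138427 186.01309006]
0.15 [322.28295468 197.45449395]
[0.53421217 0.00402388 0.15      ]
[ 0.54555096 -0.05026329  0.15      ]
```

Fingertips at (335,145) stand just above the pin's outer half (325,190). Pushing down slowly along its arc.

Emit:
servo_tool --plan '[-1,0,-15,0,-1,0,-24,0,0,0,-29,0,3,1,-32,0,6,1,-36,0,9,2,-40,0,12,2.5,-44,0,16,3.5,-49,0]'

```text
t: 22.5
ee_pos: [0.5517, -0.0007, 0.1574]
tcp_rot: [-0.078, 0.702, 0.078, 0.703]
force: [1.8, 0.3, 2.7]
finger_gap: -0.0001
```

```bash
python3 snap.py 11
```

```text
[ 0.5517 -0.0007  0.1574] yaw 0.221 [1.8 0.3 2.7] 22.5 -8.156766648320897e-05 j [-0.22  0.47  1.44  0.    1.23 -0.44]
```

View pics/z11.png

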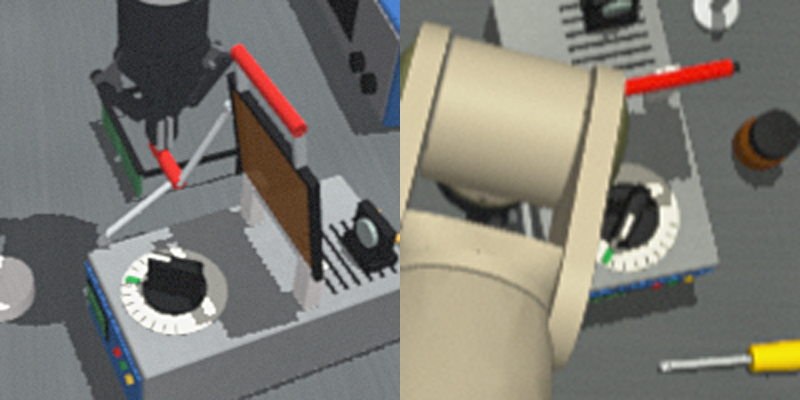

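Emit:
servo_tool --plan '[3,0.7,-5,0,6,1.3,-10,0,8,1.8,-15,0,10,2.1,-20,0,11,2.4,-25,0,12,2.7,-30,0,13,2.9,-35,0,14,3,-40,0,14,3,-45,0,14,3,-50,0]'

```text
t: 23.85
ee_pos: [0.5649, 0.0024, 0.1068]
tcp_rot: [-0.078, 0.703, 0.078, 0.702]
force: [0.7, 0.7, 0.1]
finger_gap: -0.0001
```

Emit:
servo_tool --plan '[0,0,-5,0,-1,0,-10,0,-1,0,-14,0,-1,0,-14,0,-1,0,-14,0]'

```text
t: 24.48
ee_pos: [0.5644, 0.0023, 0.0936]
tcp_rot: [-0.078, 0.703, 0.078, 0.703]
force: [0.1, 0.5, 0.0]
finger_gap: -0.0004
```

```bash
python3 snap.py 12
```

```text
[0.5644 0.0023 0.0936] yaw 0.221 [0.1 0.5 0. ] 24.475 -0.00037717887208212655 j [-0.21  0.56  1.48 -0.    1.1  -0.43]
```

View pics/z12.png

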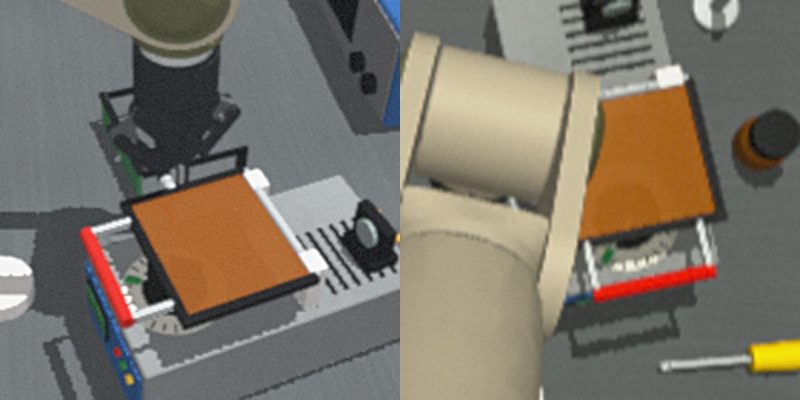

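The guard has sunk shut, or nearly so. I'll raise the hand straight up, clear of everything, and check.

Emit:
servo_tool --plan '[0,0,30,0,0,0,80,0,0,0,140,0,0,0,200,0,-30,50,220,0,-60,100,220,0,-100,150,220,0,-140,200,220,0,-180,240,220,0,-210,280,220,0]'

```text
t: 25.82
ee_pos: [0.3523, 0.2835, 0.3139]
tcp_rot: [-0.078, 0.702, 0.078, 0.703]
force: [0.5, 0.2, 0.3]
finger_gap: 0.0001
```

Emit:
servo_tool --plan '[-30,50,0,0,-50,100,0,0,-50,100,0,0,-50,100,0,0,-50,100,0,0,-50,100,0,0,-50,100,0,0,-50,100,0,0]'

```text
t: 26.82
ee_pos: [0.3044, 0.3821, 0.3135]
tcp_rot: [-0.078, 0.703, 0.078, 0.703]
force: [-0.0, -0.3, 0.1]
finger_gap: 0.0001
```

```bash
python3 snap.py 13
python3 - <<'E'
from h import *
for n in("side","top"):
    a=cv2.imread(f"pics/{n}0.png");b=cv2.imread(f"pics/{n}13.png")
    c=cv2.imread(f"pics/{n}12.png")
    d=cv2.absdiff(cv2.GaussianBlur(a,(3,3),0),cv2.GaussianBlur(b,(3,3),0)).max(2); cv2.imwrite(f"pics/diff_{n}.png",np.clip(d*4.,0,255))
a=cv2.imread("pics/side13.png")[170:370,220:420]; b=cv2.imread("pics/top13.png")[110:250,285:425]
a0=cv2.imread("pics/side0.png")[170:370,220:420]; b0=cv2.imread("pics/top0.png")[110:250,285:425]
r=lambda i:cv2.resize(i,(300,300),interpolation=2)
cv2.imwrite("pics/cmp.png",np.vstack([np.hstack([r(a0),r(a)]),np.hstack([r(b0),r(b)])]))
cv2.imwrite("pics/diff.png",np.hstack([cv2.resize(cv2.imread(f"pics/diff_{n}.png"),(400,300)) for n in("side","top")]))
S=lambda i:i
E
```

```text
[0.3044 0.3821 0.3135] yaw 0.221 [-0.  -0.3  0.1] 26.825 0.00013516844008191263 j [ 0.66  0.23  1.33 -0.    1.58  0.43][ WARN:0@0.621] global loadsave.cpp:1063 imwrite_ Unsupported depth image for selected encoder is fallbacked to CV_8U.
```

View pics/cmp.png

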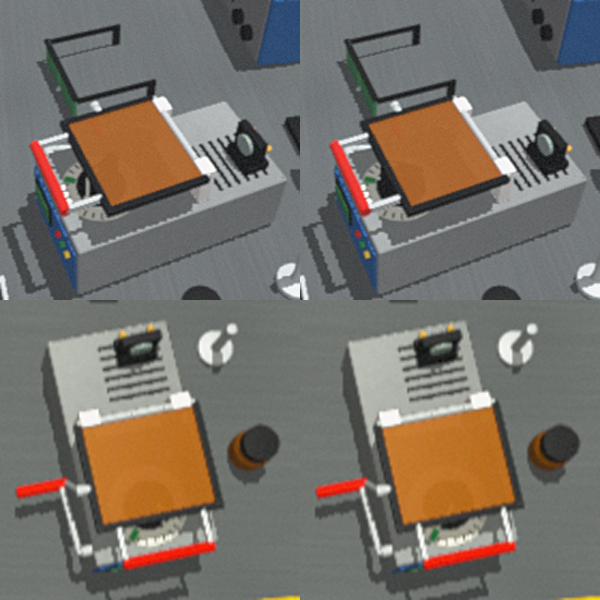

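View pics/diff.png

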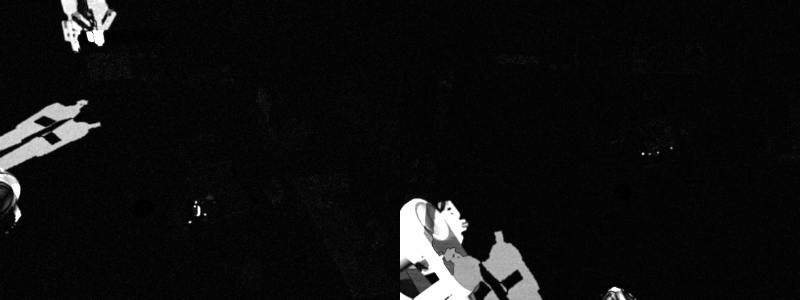

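The before/after difference shows change only at the knob, side (195,210) and top (650,152), apart from the robot and its shadow. The guard sits exactly at its shut place and the bystanders haven't moved. Handing in.

```bash
python3 -c "
from plant import ctrl
print(ctrl.job_done(), ctrl.get_obs()['t'])"
```

```text
the job is handed in; nothing more can be done
the job is handed in; nothing more can be done
```

The job is done and handed in at about 27 s; hand-in gives no verdict. I swung the guard up by its red bar until the stay locked, then turned the knob to the green mark. The first turn went about 0.035 rad too far, so I regripped and turned it back. After letting go I pushed the knee pin down along its arc, and the guard sank shut.

**Last checks**
- **Guard and bystanders:** comparing start and end pictures from both cameras, only the knob, the robot and its shadow changed. The guard matches its original shut place, and nothing else on the table moved.
- **Forces:** the highest readings were about 16 N at the wrist and 3 N while pushing the pin, read at the end of each move rather than throughout.
- **Pointer:** the two views disagreed slightly. From the top it read 0.390 rad against 0.416 for the mark, and from the side about 0.45 against 0.446. That leaves it at most about 0.03 rad off, under 1 mm on the 7 mm wide mark. I measured this before closing the guard, and afterwards the pointer could not be measured again.

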